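Load the two-tier specimen carrier

TASK

Load the grey two-tier specimen carrier with the things that stand between its lower tray and its loose deck. First stand the two lidded specimen cups in the tray's two wells (either cup in either well); then lift the still empty deck by its handle and set it fully down on the tray's two posts, over the cups; last, stand the open lidless cup in the deck's round well and the red number stamp in its oblong well. Everything ends upright, fully seated and let go; leave the stapler and the marker and the card pack beside the work where they are.

Things in the scene. Friction and masses are not known exactly. Their poses are not given: they have to be found in the camera images.
- tray: Lower tray: grey plate 276 (x) x 96 (y) x 12 mm, fixed to the desk; origin at the centre of its underside. Two round wells at x = +58 and -58 mm: 61 mm across, floor 6 mm above the desk, rim 12 mm. Steel posts at x = +114 and -114 mm, 16 mm thick; a 28 mm collar's flat top, 80 mm up, carries the deck; above it a 13 mm pin rises to 96 mm, tapering to 5 mm at 106 mm.
- deck_handle (a point): Loose deck: grey plate 276 (x) x 96 (y) x 12 mm, 350 g. Point: middle of its handle bar (10 mm thick, along x, 26 mm long), 57 mm above the underside (137 mm up when seated on the tray, either way round). 21 mm holes for the pins at x = +114, -114 mm. Round well 61 mm across at x = -58 mm; oblong well 63 (x) x 45 (y) mm at x = +58 mm; floors 6 mm above the underside, 51 mm below the point.
- cup_a_mid (a point): One of two like lidded specimen cups that stand between tray and deck: clear, with a white blank screw lid; 65 mm tall, lid 57 mm across from 51 mm up to the top, foot 51 mm across, 70 g. Point on its axis, 32.5 mm above its foot; z is its axis.
- cup_b_mid (a point): The other lidded specimen cup, same as the first; point 32.5 mm above its foot. (More lidded cups stand at the far side of the desk, more than 0.74 m ahead of the robot: they are fixed and not meant.)
- open_cup_mid (a point): Open, empty specimen cup without a lid: 63 mm tall, widest 57 mm about 50 mm above its foot, mouth 52 mm, foot 51 mm across, 30 g. Point on its axis, 31.5 mm above its foot; z is its axis.
- stamp_mid (a point): Red number stamp between tray and deck, 92 mm tall, 110 g, standing on a black frame 36 (x) x 54 (y) mm. Its red body is 40 (x) x 60 (y) mm from 22 to 58 mm up and narrows above; grip it across x, about 45 mm up. It does not give when pressed. Point on its axis, 46 mm above its foot. It fits the deck's oblong well with its y along the deck's x, either way round.
- stapler_mid (a point): Bystander: desk stapler 37 x 133 x 54 mm lying near the carrier; the point is 27 mm above the desk.
- marker_mid (a point): Bystander: black and white marker pen, 138 mm long, 18 mm thick, lying along its y; the point is at its middle.
- cards_mid (a point): Bystander: blue and white card pack 22 x 90 x 60 mm, standing on its long narrow side beyond the cups; the point is 30 mm above the desk.
Things that resemble listed ones, but are neither listed nor needed, are in the scene too. What is shaped like the part that bears cup_a_mid but pink or turquoise is not meant.

How it is judged:
On the way, in this order (a step that is already met when the one before it is completed fails the run):
1. both lidded cups stand in the two wells of the lower tray (((x of cup_a_mid in the frame of tray between 0.05 and 0.066 m and y of cup_a_mid in the frame of tray between -0.008 and 0.008 m and z of cup_a_mid in the frame of tray between 0.0355 and 0.0415 m and angle between each of cup_a_mid, cup_b_mid's own z axis and vertical below 0.08 rad and x of cup_b_mid in the frame of tray between -0.066 and -0.05 m and y of cup_b_mid in the frame of tray between -0.008 and 0.008 m and z of cup_b_mid in the frame of tray between 0.0355 and 0.0415 m) or (x of cup_a_mid in the frame of tray between -0.066 and -0.05 m and y of cup_a_mid in the frame of tray between -0.008 and 0.008 m and z of cup_a_mid in the frame of tray between 0.0355 and 0.0415 m and angle between each of cup_a_mid, cup_b_mid's own z axis and vertical below 0.08 rad and x of cup_b_mid in the frame of tray between 0.05 and 0.066 m and y of cup_b_mid in the frame of tray between -0.008 and 0.008 m and z of cup_b_mid in the frame of tray between 0.0355 and 0.0415 m))), for 0.2 s.
2. the deck, still empty, is fully down on both posts over the cups (((x of cup_a_mid in the frame of tray between 0.05 and 0.066 m and y of cup_a_mid in the frame of tray between -0.008 and 0.008 m and z of cup_a_mid in the frame of tray between 0.0355 and 0.0415 m and angle between each of cup_a_mid, cup_b_mid's own z axis and vertical below 0.08 rad and x of cup_b_mid in the frame of tray between -0.066 and -0.05 m and y of cup_b_mid in the frame of tray between -0.008 and 0.008 m and z of cup_b_mid in the frame of tray between 0.0355 and 0.0415 m) or (x of cup_a_mid in the frame of tray between -0.066 and -0.05 m and y of cup_a_mid in the frame of tray between -0.008 and 0.008 m and z of cup_a_mid in the frame of tray between 0.0355 and 0.0415 m and angle between each of cup_a_mid, cup_b_mid's own z axis and vertical below 0.08 rad and x of cup_b_mid in the frame of tray between 0.05 and 0.066 m and y of cup_b_mid in the frame of tray between -0.008 and 0.008 m and z of cup_b_mid in the frame of tray between 0.0355 and 0.0415 m)) and x of deck_handle in the frame of tray between -0.008 and 0.008 m and y of deck_handle in the frame of tray between -0.008 and 0.008 m and z of deck_handle in the frame of tray between 0.134 and 0.14 m and angle between deck_handle's own z axis and vertical below 0.08 rad and angle between the x axis of deck_handle and the x axis of tray, either way round below 0.1 rad and not (x of open_cup_mid in the frame of deck_handle between -0.088 and -0.028 m and y of open_cup_mid in the frame of deck_handle between -0.03 and 0.03 m and z of open_cup_mid in the frame of deck_handle between -0.0395 and 0.0005 m) and not (x of stamp_mid in the frame of deck_handle between 0.028 and 0.088 m and y of stamp_mid in the frame of deck_handle between -0.03 and 0.03 m and z of stamp_mid in the frame of deck_handle between -0.025 and 0.015 m)), for 0.2 s.
3. the open cup is in the deck's round well and the stamp in its oblong well (x of open_cup_mid in the frame of deck_handle between -0.066 and -0.05 m and y of open_cup_mid in the frame of deck_handle between -0.008 and 0.008 m and z of open_cup_mid in the frame of deck_handle between -0.0225 and -0.0165 m and angle between each of open_cup_mid, stamp_mid's own z axis and vertical below 0.08 rad and x of stamp_mid in the frame of deck_handle between 0.05 and 0.066 m and y of stamp_mid in the frame of deck_handle between -0.008 and 0.008 m and z of stamp_mid in the frame of deck_handle between -0.008 and -0.002 m), for 0.2 s.
At the end, for the whole second after the job is handed in: One lidded cup in each tray well, the deck down on both posts over them, the open cup in its round well and the stamp in its oblong well: each within 8 mm sideways in x and y, 3 mm in height and 0.08 rad upright (deck in line with the tray within 0.1 rad), all released and at rest (all of step 3 and ((x of cup_a_mid in the frame of tray between 0.05 and 0.066 m and y of cup_a_mid in the frame of tray between -0.008 and 0.008 m and z of cup_a_mid in the frame of tray between 0.0355 and 0.0415 m and angle between each of cup_a_mid, cup_b_mid's own z axis and vertical below 0.08 rad and x of cup_b_mid in the frame of tray between -0.066 and -0.05 m and y of cup_b_mid in the frame of tray between -0.008 and 0.008 m and z of cup_b_mid in the frame of tray between 0.0355 and 0.0415 m) or (x of cup_a_mid in the frame of tray between -0.066 and -0.05 m and y of cup_a_mid in the frame of tray between -0.008 and 0.008 m and z of cup_a_mid in the frame of tray between 0.0355 and 0.0415 m and angle between each of cup_a_mid, cup_b_mid's own z axis and vertical below 0.08 rad and x of cup_b_mid in the frame of tray between 0.05 and 0.066 m and y of cup_b_mid in the frame of tray between -0.008 and 0.008 m and z of cup_b_mid in the frame of tray between 0.0355 and 0.0415 m)) and x of deck_handle in the frame of tray between -0.008 and 0.008 m and y of deck_handle in the frame of tray between -0.008 and 0.008 m and z of deck_handle in the frame of tray between 0.134 and 0.14 m and angle between deck_handle's own z axis and vertical below 0.08 rad and angle between the x axis of deck_handle and the x axis of tray, either way round below 0.1 rad and linear speed of each of cup_a, cup_b, deck, open_cup, stamp below 0.02 m/s); the robot touches nothing.
It fails at once if the stapler is moved by more than 30 mm (distance of stapler_mid from where it was at the start of the episode above 0.03 m).
It fails at once if the marker is moved by more than 30 mm (distance of marker_mid from where it was at the start of the episode above 0.03 m).
It fails at once if the card pack is moved by more than 30 mm (distance of cards_mid from where it was at the start of the episode above 0.03 m).
It also fails if it takes over 147 s, if anything falls off the work surface, if the arm or the gripper's body presses on something with over 40 N, if the wrist force passes 120 N, or if a joint passes its speed limit or range.

ROBOT

A 6-joint arm with a two-finger parallel gripper is mounted at the origin on a cart in front of the work surface, level with it; the furniture and walls round the work are solid. World frame = base frame: x ahead of the robot, y to its left, z up, the work surface at z = 0. Lengths are in m, angles in rad, forces in N, time in s.
With the tool pointing down it reaches from about 0.35 to 0.875 m from the base axis. Payload 4.2 kg.
Tool frame: the origin (TCP) lies midway between the tips of the shut fingers; the grasp point (between the pads) lies 19 mm behind it; z points along the fingers, y is the line along which they close (so a half turn about z gives the same grasp; the last joint's range is limited). The gripper opens to 85 mm and grips with 20 to 120 N. Pads are 22 mm wide; open, the fingers measure 114 mm over their backs; the gripper's body (76 mm by 85 mm) begins 54 mm behind the grasp point. The pads swing forward as they close: fully open they stand 13 mm farther back than shut.
Start: joints at [1.517, 0.385, 0.008, 0, -1.194, -0.259], TCP at [0.192, 0.595, 0.21] pointing down, gripper open.
Joint ranges: [-3.14, 3.14], [-1.21, 2.06], [-1.07, 1.41], [-3.16, 2.05], [-2.99, -0.16], [-3.1, 3.1]. Speed limits (rad/s): [2.79, 2.79, 3.14, 3.14, 3.14, 3.14].

INTERFACE

Orientations are given as [roll, pitch, yaw] about the fixed x, y, z axes, in that order (R = Rz(yaw) Ry(pitch) Rx(roll)).
In Python, from station import * gives the robot as it stands. The module is installed in compiled form; this text tells all that it offers.
- The arm moves only by the shell command python3 -m inch 'ROWS' [OPENING] [FORCE]. ROWS is JSON, a list that holds one entry, the list of rows, each a list of 6 numbers: the shift along the tool's x, y, z each as a share of 25 cm, from -1 to 1, then the turn, a rotation vector about the tool's x, y, z each as a share of 30 degrees, from -1 to 1. In form: [[[x, y, z, rx, ry, rz], ...]]. A call has 1 to 12 rows; each row is the pose to reach, as a shift and turn from the pose commanded when the call began, along the tool's axes at that moment; what a row does not reach only later rows make up. A row lasts 1/12 s, in which the tool goes at most 41.7 mm and 7.16 degrees, less where a joint would pass 70% of its speed; a pose out of reach is approached as far as the arm can. A call with a number of a shift or a turn outside -1 to 1 is refused whole. A call with a gripper value outside its range is refused whole. OPENING is the opening, from 0 (shut) to 1 (fully open), set as the call begins (- or left out, the last holds). The fingers move at their own pace and stop on an object; FORCE is the grip in N (left out, the last holds). Time passes only in rows, so rows that repeat a pose let the fingers close. It gives the time, the measured TCP pose, the force, the opening and the grip force at its end, in the units of the state.
- observe(): the state, without advancing time (a new reading comes with each control period).
- get_image(name): name is "scene" or "top" or "wrist"; returns the picture (400x640x3 uint8, blue, green, red); there is no depth.
- camera_model(name): a dict with "camera_matrix" (3x3 intrinsics, pixels), "rvec" (rotation vector, rad) and "tvec" (3), from world to camera coordinates, as OpenCV has them. Camera axes: x right, y down, z forward; pixel columns grow to the right and rows downward; lengths in m; the calibration is good to about 2 mm. A picture is of the moment at which its call begins: read the wrist's pose just before it. camera_model takes no time and is no camera call; for the wrist camera it gives the pose at the moment of the call.
- sign_off(): hands the job in; it is judged then, once.
The state is a dict: "time_s": time; "joints": joint angles; "qd": joint speeds; "tau": joint torques, N m; "ee_pos": TCP position; "tcp_rot": TCP orientation; "contact_force": force on the tool from outside, world axes, zero at the start; "moment": the same for the moment, N m; "opening": finger opening in m; "finger_force": force on a finger pad.
Only numpy, scipy, OpenCV 4.12 (cv2) and the standard library are available. Lean on these libraries where they do the work, as an engineer would, in place of code of your own. Each camera call takes 0.05 s, during which the arm holds its last target. There are 200 camera calls.

## Working session

There is one attempt and no reset: what is moved stays moved. The work goes in short steps, Python scripts to look and compute and a shell command to move; the robot and the scene stay as the last step left them, time stands still between calls to the robot, and variables do not carry over. Pictures are saved under pics/ and viewed, at most 14 in all, crops included, and the job is handed in when it is done.

```bash
mkdir -p pics; cat > h.py <<'E'
from station import *
import numpy as np, cv2
from scipy.spatial.transform import Rotation as Ro
def snap(n,f):
    im=get_image(n); cv2.imwrite('pics/'+f,im); return im
def ray(cm,u,v):
    K=np.array(cm['camera_matrix']);R=cv2.Rodrigues(np.array(cm['rvec'],float))[0];t=np.array(cm['tvec'],float).ravel()
    d=R.T@np.linalg.inv(K)@np.array([u,v,1.]); return -R.T@t,d
def onz(cm,u,v,z):
    o,d=ray(cm,u,v); return o+d*(z-o[2])/d[2]
def px(cm,p):
    return cv2.projectPoints(np.array([p],float),np.array(cm['rvec'],float),np.array(cm['tvec'],float),np.array(cm['camera_matrix'],float),None)[0].ravel()
E
python3 - <<'E'
from h import *
s=observe();print({k:np.round(v,3).tolist() for k,v in s.items()})
for n in('top','scene'):
    snap(n,n+'0.png');cm=camera_model(n);print(n,ray(cm,320,200))
E
```

```text
{'time_s': 0.0, 'joints': [1.517, 0.386, 0.007, -0.0, -1.194, -0.259], 'qd': [-0.001, 0.002, 0.001, -0.001, 0.0, -0.0], 'tau': [0.0, -39.229, 18.84, 4.186, -0.005, 0.0], 'ee_pos': [0.192, 0.594, 0.208], 'tcp_rot': [3.139, -0.0, -0.313], 'contact_force': [-0.302, -0.4, -0.032], 'moment': [-0.007, 0.013, -0.011], 'finger_force': 0.0, 'opening': 0.085}
top (array([0.26486775, 0.0988543 , 1.47575375]), array([ 0.21245441,  0.01477338, -0.97708908]))
scene (array([-0.02229257, -0.63927096,  0.55820518]), array([ 0.54786468,  0.6954469 , -0.4654448 ]))
```

View pics/top0.png

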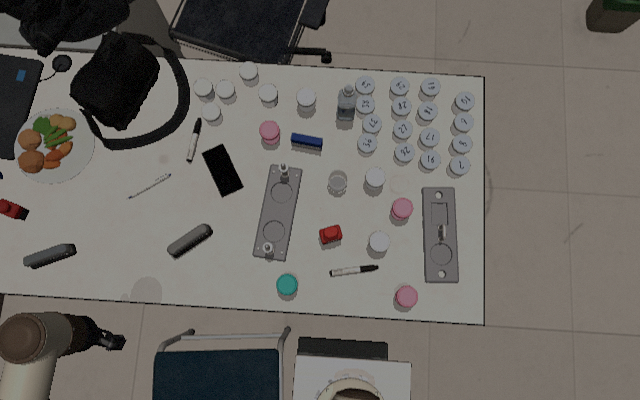

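View pics/scene0.png

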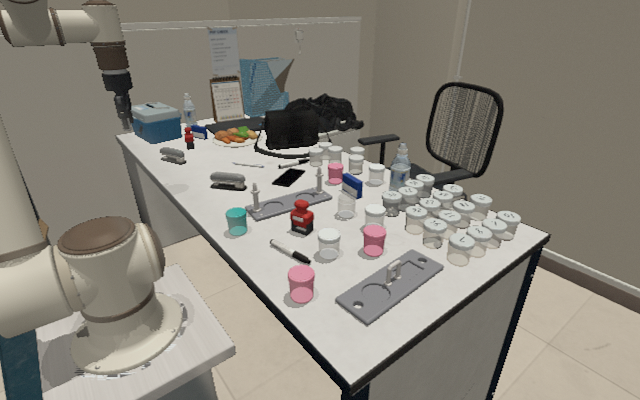

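Top view: tray centre ≈(277,212), deck ≈(440,235) handle (442,232), lidded cups (375,177) and (378,242), open cup (337,182), stamp (330,234), marker (353,270), card pack (306,141), stapler (190,240).

```bash
cat > m.py <<'E'
from h import *
im=cv2.imread('pics/top0.png');cm=camera_model('top')
P=lambda u,v,z:np.round(onz(cm,u,v,z),4)[:2]
hsv=cv2.cvtColor(im,cv2.COLOR_BGR2HSV)
for n,u,v in(('cupA',375,177),('cupB',378,242)):
    # bright lid blob local
    g=im[v-16:v+16,u-16:u+16].astype(int);print(n,P(u,v,.065))
print('open',P(337,182,.063),'stapler',P(190,240,.05),'marker ends',P(331,273,.01),P(377,267,.01),'cards',P(292,137,.06),P(322,145,.06))
red=cv2.inRange(hsv,(0,140,60),(8,255,255))|cv2.inRange(hsv,(172,140,60),(180,255,255))
k=np.zeros_like(red);k[215:255,310:350]=red[215:255,310:350]
ys,xs=np.nonzero(k);r=cv2.minAreaRect(np.c_[xs,ys].astype(np.float32));print('stamp',r,P(*r[0],.058))
# grey
g=cv2.inRange(hsv,(0,0,60),(180,60,160))
for n,x0,x1,y0,y1 in(('tray',245,308,155,270),('deck',415,465,180,290)):
    k=np.zeros_like(g);k[y0:y1,x0:x1]=g[y0:y1,x0:x1]
    k=cv2.morphologyEx(k,cv2.MORPH_OPEN,np.ones((3,3)))
    c=max(cv2.findContours(k,cv2.RETR_EXTERNAL,2)[0],key=cv2.contourArea)
    b=cv2.boxPoints(cv2.minAreaRect(c));w=np.array([P(*q,.012) for q in b]);print(n,w.tolist(),w.mean(0),np.linalg.norm(w[1]-w[0]),np.linalg.norm(w[2]-w[1]))
print('base',px(cm,[0,0,0]),px(cm,[.5,0,0]))
a=cv2.resize(im[120:320,240:480],None,fx=3.3,fy=3,interpolation=cv2.INTER_CUBIC) if 0 else cv2.resize(im[125:315,245:475],None,fx=3.15,fy=3.15,interpolation=cv2.INTER_CUBIC)
cv2.imwrite('pics/c0.png',cv2.convertScaleAbs(a,alpha=1.2))
E
python3 m.py
```

```text
cupA [ 0.6477 -0.0298]
cupB [ 0.4644 -0.046 ]
open [0.6268 0.0759] stapler [0.4386 0.4718] marker ends [0.3762 0.0765] [ 0.4012 -0.0518] cards [0.752  0.2124] [0.7336 0.125 ]
stamp ((330.25762939453125, 233.611572265625), (13.945220947265625, 21.049388885498047), 74.74488067626953) [0.4802 0.0859]
tray [[0.704, 0.3499], [0.7159, 0.168], [0.3828, 0.1445], [0.3716, 0.3182]] [0.543575 0.24515 ] 0.1822888367399386 0.3339279263553739
deck [[0.6606, -0.1515], [0.6699, -0.2941], [0.3556, -0.2965], [0.3468, -0.1599]] [ 0.508225 -0.2255  ] 0.14290293908803975 0.3143091630862836
base [350.95695169 416.26972229] [360.10447766 231.7386278 ]
```

View pics/c0.png

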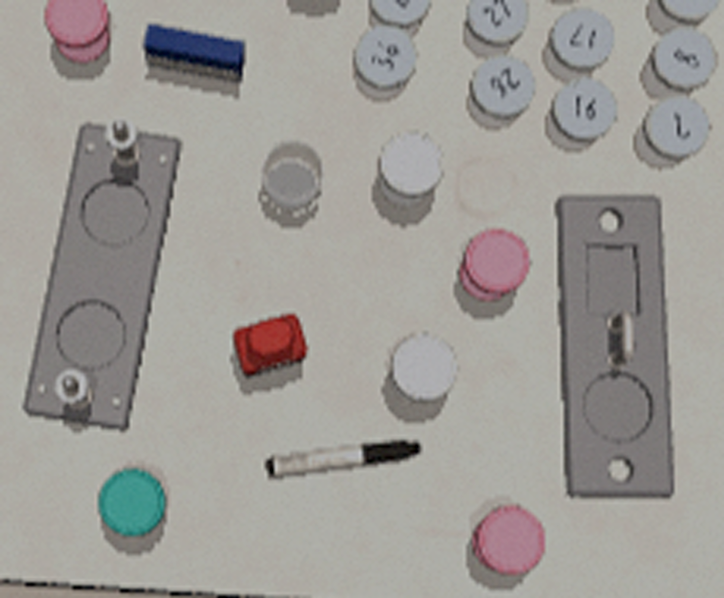

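Crop shows (×3.15): tray wells (116,212),(91,335); deck holes (610,221),(620,469), oblong well nearer +x; lids (411,165),(424,367); open cup (290,175); stamp (270,344).

```bash
cat >> h.py <<'E'
def go(x,y,z,yaw,b=None):
    "deltas in tool axes, shares, from measured pose"
    s=observe();R=Ro.from_euler('xyz',s['tcp_rot']);T=Ro.from_euler('xyz',[np.pi,0,yaw])
    d=R.inv().apply(np.array([x,y,z])-s['ee_pos'])/.25;r=(R.inv()*T).as_rotvec()/np.radians(30)
    print('rows',np.round(d,3).tolist(),np.round(r,3).tolist(),'q6',round(s['joints'][5],2))
E
python3 - <<'E'
from h import *
cm=camera_model('top')
P=lambda x,y,z:onz(cm,245+(x+.5)/3.15-.5,125+(y+.5)/3.15-.5,z)[:2]
def pr(n,a,b):
    d=b-a;print(n,np.round((a+b)/2,4),'len',round(np.linalg.norm(d),4),'yaw',round(np.arctan2(d[1],d[0]),4))
pr('wells',P(91,335,.012),P(116,212,.012))
pr('posts',P(71,382,.106),P(120,131,.106))
c=[P(*q,.012) for q in((25,411),(128,428),(82,124),(181,138))];pr('trayplate',(c[0]+c[1])/2,(c[2]+c[3])/2)
pr('deckholes',P(620,469,.012),P(610,221,.012))
c=[P(*q,.012) for q in((568,496),(672,496),(558,199),(660,198))];pr('deckplate',(c[0]+c[1])/2,(c[2]+c[3])/2)
print('A',P(411,162,.065),'B',P(424,366,.065),'open',P(291,172,.063),'stamp top',P(270,338,.092))
pr('stamp y',P(239,353,.058),P(302,336,.058))
go(.5,.06,.42,-.2)
E
```

```text
wells [0.542  0.2406] len 0.1162 yaw -0.1155
posts [0.5399 0.2394] len 0.2226 yaw -0.1064
trayplate [0.5425 0.2398] len 0.272 yaw -0.1036
deckholes [ 0.5075 -0.2266] len 0.2267 yaw 0.057
deckplate [ 0.5062 -0.2261] len 0.2718 yaw 0.0538
A [ 0.65036352 -0.03010335] B [ 0.46784203 -0.04927163] open [0.63472191 0.07627337] stamp top [0.47956282 0.08614114]
stamp y [0.4791 0.085 ] len 0.0573 yaw -1.2406
rows [1.829, 1.655, -0.842] [0.004, -0.0, -0.216] q6 -0.26
```

```bash
python3 -c "
from h import *
go(.467,-.049,.2,-.108)"
```

```text
rows [1.838, 2.109, 0.039] [0.004, 0.0, -0.391] q6 -0.26
```

```bash
python3 -m inch '[[[0.86,0.98,0,0,0,0],[0.86,0.98,0,0,0,0],[0.86,0.98,0,0,0,0],[0.86,0.98,0,0,0,0],[0.86,0.98,0,0,0,0],[0.86,0.98,0,0,0,0],[0.86,0.98,0,0,0,0],[0.86,0.98,0,0,0,0]]]' 1
python3 -m inch '[[[0.98,1,0.04,0,0,-0.39],[0.98,1,0.04,0,0,-0.39],[0.98,1,0.04,0,0,-0.39],[0.98,1,0.04,0,0,-0.39],[0.98,1,0.04,0,0,-0.39],[0.98,1,0.04,0,0,-0.39],[0.98,1,0.04,0,0,-0.39],[0.98,1,0.04,0,0,-0.39],[0.98,1,0.04,0,0,-0.39],[0.98,1,0.04,0,0,-0.39],[0.98,1,0.04,0,0,-0.39],[0.98,1,0.04,0,0,-0.39]]]' 1
python3 - <<'E'
from h import *
go(.467,-.049,.2,-.108)
snap('wrist','w1.png');cm=camera_model('wrist');print(ray(cm,320,200));print(px(cm,[.467,-.049,.065]))
E
```

```text
time_s: 0.77
ee_pos: [0.3215, 0.2925, 0.2093]
tcp_rot: [3.141, 0.0, -0.313]
contact_force: [-0.7, 0.9, -1.4]
opening: 0.0853
finger_force: 0.0
time_s: 1.77
ee_pos: [0.4772, -0.0178, 0.1991]
tcp_rot: [3.142, 0.001, -0.109]
contact_force: [0.8, 0.0, -0.3]
opening: 0.0855
finger_force: 0.0
rows [-0.027, 0.128, -0.003] [0.0, 0.002, -0.002] q6 1.16
(array([ 0.55768947, -0.0266314 ,  0.3634304 ]), array([-0.29929057,  0.04040402, -0.95341912]))
[359.32032901 192.62020071]
```

View pics/w1.png

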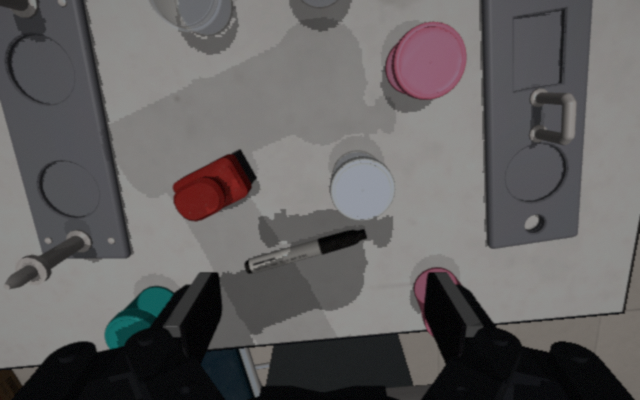

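Wrist view: lid B at (362,188), stamp top (198,198), deck hole (533,222), round well (534,174), tray wells (71,188) and (42,68).

```bash
python3 - <<'E'
from h import *
cm=camera_model('wrist');P=lambda u,v,z:np.round(onz(cm,u,v,z)[:2],4)
print('B',P(362,188,.065),'stamp',P(199,198,.092),'well',P(71,188,.012),P(42,68,.012),'deck hole',P(533,222,.012),'well',P(534,174,.012),'handle',P(570,117,.057))
go(.467,-.049,.035,-.108)
E
```

```text
B [ 0.4709 -0.0516] stamp [0.4847 0.0811] well [0.4881 0.2412] [0.6028 0.2299] deck hole [ 0.3984 -0.2337] well [ 0.4512 -0.2307] handle [ 0.5114 -0.2309]
rows [-0.026, 0.13, 0.657] [-0.0, 0.001, 0.0] q6 1.16
```

```bash
python3 -m inch '[[[-0.03,0.13,0,0,0,0],[-0.03,0.13,0,0,0,0],[-0.03,0.13,0.3,0,0,0],[-0.03,0.13,0.3,0,0,0],[-0.03,0.13,0.5,0,0,0],[-0.03,0.13,0.5,0,0,0],[-0.03,0.13,0.66,0,0,0],[-0.03,0.13,0.66,0,0,0],[-0.03,0.13,0.66,0,0,0]]]' 1
python3 -c "
from h import *
go(.4693,-.0505,.035,-.108)
snap('wrist','w2.png')"
```

```text
time_s: 2.57
ee_pos: [0.466, -0.0489, 0.0344]
tcp_rot: [3.14, 0.003, -0.107]
contact_force: [0.4, -0.3, -0.0]
opening: 0.0856
finger_force: 0.0
rows [0.014, 0.005, -0.002] [0.003, 0.006, 0.002] q6 1.22
```

View pics/w2.png

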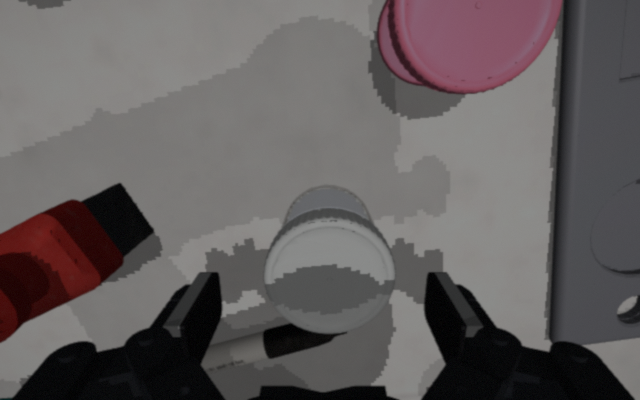

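The lid sits between the pads at ≈(331,268), pads centred at ≈(322,·).

```bash
python3 -c "
from h import *
cm=camera_model('wrist');s=observe()
print(onz(cm,331,275,.065),s['ee_pos'],px(cm,[*s['ee_pos'][:2],.06]))
print(px(cm,[*(Ro.from_euler('xyz',s['tcp_rot']).apply([0,.0425,-.025])+s['ee_pos'])]),px(cm,[*(Ro.from_euler('xyz',s['tcp_rot']).apply([0,-.0425,-.025])+s['ee_pos'])]))"

```

```text
[ 0.47168661 -0.05323217  0.065     ] [ 0.46770692 -0.04875395  0.03598339] [321.66593363 278.21430429]
[417.37911922 279.29820176] [225.93290274 279.50188774]
```

```bash
python3 -m inch '[[[0.014,0.013,0,0,0,0],[0.014,0.013,0,0,0,0],[0.014,0.013,0,0,0,0]]]' 1
python3 -m inch '[[[0,0,0,0,0,0],[0,0,0,0,0,0],[0,0,0,0,0,0],[0,0,0,0,0,0],[0,0,0,0,0,0],[0,0,0,0,0,0],[0,0,0,0,0,0],[0,0,0,0,0,0]]]' 0.4 30
python3 -c "
from h import *
print(observe()['opening'],observe()['finger_force'])
go(.486,.2405,.16,-.108)"
```

```text
time_s: 2.87
ee_pos: [0.4713, -0.0528, 0.0366]
tcp_rot: [-3.14, -0.004, -0.109]
contact_force: [-0.6, 0.1, -0.4]
opening: 0.0854
finger_force: 0.0
time_s: 3.53
ee_pos: [0.4705, -0.0531, 0.0356]
tcp_rot: [3.141, -0.001, -0.108]
contact_force: [-1.2, -1.0, 6.7]
opening: 0.0533
finger_force: 30.2
0.05330634622112484 30.19856539530622
rows [-0.064, -1.174, -0.498] [0.0, -0.003, 0.0] q6 1.23
```

```bash
python3 -m inch '[[[0,0,-0.1,0,0,0],[0,0,-0.2,0,0,0],[0,0,-0.35,0,0,0],[0,0,-0.5,0,0,0],[-0.03,-0.15,-0.55,0,0,0],[-0.03,-0.3,-0.55,0,0,0],[-0.03,-0.45,-0.55,0,0,0],[-0.03,-0.6,-0.55,0,0,0],[-0.06,-0.75,-0.55,0,0,0],[-0.06,-0.85,-0.55,0,0,0],[-0.06,-0.85,-0.55,0,0,0],[-0.06,-0.85,-0.55,0,0,0]]]' - 30
python3 - <<'E'
from h import *
print(observe()['opening'],observe()['finger_force'])
go(.486,.2405,.16,-.108)
cm=camera_model('wrist');snap('wrist','w3.png')
for p in((.602,.234,.012),(.486,.241,.012)):print(px(cm,p))
E
```

```text
time_s: 4.53
ee_pos: [0.4774, 0.161, 0.1716]
tcp_rot: [3.141, 0.001, -0.106]
contact_force: [-0.2, 0.1, -0.9]
opening: 0.053
finger_force: 31.8
0.05302475049956639 31.835392573848367
rows [0.0, -0.32, 0.046] [0.001, 0.002, 0.003] q6 0.82
[219.09115666  43.00742153]
[236.29674986 178.21180685]
```

View pics/w3.png

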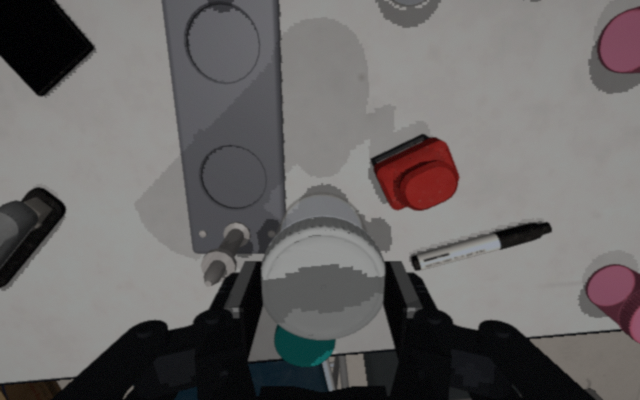

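Wrist view: wells at (223,42),(234,177), cup upright in the grasp, lid centre ≈(323,277).

```bash
python3 - <<'E'
from h import *
cm=camera_model('wrist')
a=onz(cm,223,42.5,.012)[:2];b=onz(cm,234,177,.012)[:2];d=a-b;c=(a+b)/2
print(a,b,c,np.linalg.norm(d),np.arctan2(d[1],d[0]))
print('lid',onz(cm,323,280,.201),observe()['ee_pos'])
E
```

```text
[0.60196853 0.22944024] [0.48734632 0.24185992] [0.54465742 0.23565008] 0.11529309817992765 -0.10793211551103718
lid [0.47959687 0.15915963 0.201     ] [0.47731925 0.15996959 0.17155799]
```

```bash
python3 -m inch '[[[0,-0.15,0,0,0,0],[0,-0.32,0,0,0,0],[0,-0.325,0,0,0,0],[0,-0.325,0,0,0,0],[0,-0.325,0,0,0,0]]]'
python3 -c "
from h import *
go(.4868,.2420,.044,-.108)"
```

```text
time_s: 5.0
ee_pos: [0.4863, 0.2395, 0.1716]
tcp_rot: [3.14, 0.001, -0.11]
contact_force: [-0.6, -0.6, -0.2]
opening: 0.0532
finger_force: 31.9
rows [0.002, -0.011, 0.51] [0.002, 0.002, -0.003] q6 0.7
```

```bash
python3 -m inch '[[[0,-0.01,0.15,0,0,0],[0,-0.01,0.3,0,0,0],[0,-0.01,0.42,0,0,0],[0,-0.01,0.46,0,0,0],[0,-0.01,0.49,0,0,0],[0,-0.01,0.51,0,0,0],[0,-0.01,0.52,0,0,0],[0,-0.01,0.525,0,0,0],[0,-0.01,0.525,0,0,0]]]'
python3 -c "
from h import *
go(.4868,.2420,.042,-.108)"
```

```text
time_s: 5.75
ee_pos: [0.4878, 0.2437, 0.042]
tcp_rot: [-3.14, -0.002, -0.108]
contact_force: [-0.6, -0.6, -0.6]
opening: 0.0532
finger_force: 32.0
rows [-0.003, 0.007, -0.0] [-0.004, -0.003, -0.001] q6 0.7
```

```bash
python3 -m inch '[[[0,0,0.004,0,0,0],[0,0,0.006,0,0,0],[0,0,0.006,0,0,0]]]'
python3 -m inch '[[[0,0,0,0,0,0],[0,0,0,0,0,0],[0,0,0,0,0,0],[0,0,0,0,0,0],[0,0,-0.1,0,0,0],[0,0,-0.25,0,0,0],[0,0,-0.4,0,0,0],[0,0,-0.5,0,0,0],[0,0,-0.5,0,0,0],[0,0,-0.5,0,0,0]]]' 1
python3 - <<'E'
from h import *
snap('wrist','w4.png');snap('scene','s4.png')
go(.652,-.0325,.17,-.108)
E
```

```text
time_s: 6.0
ee_pos: [0.4883, 0.2439, 0.0417]
tcp_rot: [-3.14, -0.003, -0.107]
contact_force: [-1.7, -0.1, 6.8]
opening: 0.053
finger_force: 33.2
time_s: 6.83
ee_pos: [0.4875, 0.2438, 0.1658]
tcp_rot: [-3.138, -0.002, -0.109]
contact_force: [-1.1, 0.4, -0.1]
opening: 0.0853
finger_force: 0.0
rows [0.779, 1.022, -0.028] [0.002, 0.004, -0.002] q6 0.7
```

View pics/w4.png

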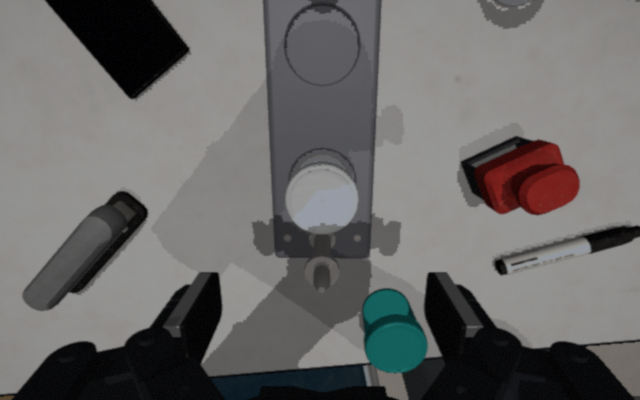

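Cup B is seated: lid (322,199) in line with far well (322,44). On to cup A.

```bash
python3 -m inch '[[[0.56,1,-0.02,0,0,0],[0.56,1,-0.02,0,0,0],[0.56,1,-0.02,0,0,0],[0.56,1,-0.02,0,0,0],[0.56,1,-0.02,0,0,0],[0.56,1,-0.02,0,0,0],[0.56,1,-0.02,0,0,0],[0.56,1,-0.02,0,0,0],[0.56,1,-0.02,0,0,0],[0.56,1,-0.02,0,0,0]]]'
python3 - <<'E'
from h import *
cm=camera_model('wrist');snap('wrist','w5.png')
print(px(cm,[.653,-.033,.065]),px(cm,[.637,.073,.063]))
go(.653,-.033,.17,-.108)
im=cv2.imread('pics/w4.png')
E
```

```text
time_s: 7.77
ee_pos: [0.5981, -0.0208, 0.1674]
tcp_rot: [3.141, 0.004, -0.109]
contact_force: [-0.3, 0.3, 0.0]
opening: 0.0851
finger_force: 0.0
[330.27316864 122.8295722 ] [194.49353414 159.45643447]
rows [0.223, 0.028, -0.009] [0.001, 0.005, -0.0] q6 1.23
```

View pics/w5.png

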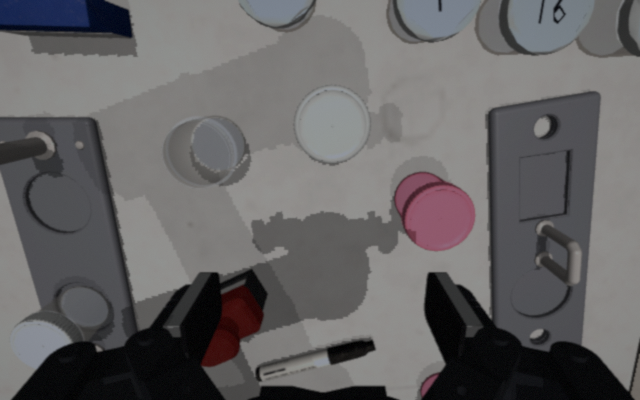

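Lid A at (333,124), open cup's mouth ≈(191,152), deck holes (543,126),(539,335).

```bash
python3 - <<'E'
from h import *
cm=camera_model('wrist');P=lambda u,v,z:np.round(onz(cm,u,v,z)[:2],4)
A=P(333,124,.065);print('A',A,'open',P(191,151,.063))
a=P(543,126,.012);b=P(539,335,.012);d=a-b;print('deck',a,b,(a+b)/2,np.linalg.norm(d),np.arctan2(d[1],d[0]))
go(*A,.035,-.108)
cm=camera_model('wrist')
E
```

```text
A [ 0.6521 -0.0341] open [0.6436 0.0752]
deck [ 0.6247 -0.2198] [ 0.3994 -0.2346] [ 0.51205 -0.2272 ] 0.225785584127951 0.06559594595174473
rows [0.222, 0.032, 0.531] [0.001, 0.005, -0.0] q6 1.23
```

```bash
python3 -m inch '[[[0.12,0.03,0,0,0,0],[0.22,0.03,0,0,0,0],[0.222,0.032,0.15,0,0,0],[0.222,0.032,0.3,0,0,0],[0.222,0.032,0.45,0,0,0],[0.222,0.032,0.53,0,0,0],[0.222,0.032,0.53,0,0,0],[0.222,0.032,0.53,0,0,0],[0.222,0.032,0.53,0,0,0]]]' 1
python3 -m inch '[[[0,0,0,0,0,0],[0,0,0,0,0,0],[0,0,0,0,0,0],[0,0,0,0,0,0],[0,0,0,0,0,0],[0,0,0,0,0,0],[0,0,0,0,0,0]]]' 0.4 30
python3 -m inch '[[[0,0,-0.1,0,0,0],[0,0,-0.2,0,0,0],[0,0,-0.35,0,0,0],[0,0,-0.5,0,0,0],[0,-0.05,-0.55,0,0,0],[0,-0.2,-0.55,0,0,0],[0,-0.35,-0.55,0,0,0],[0,-0.5,-0.55,0,0,0],[0,-0.65,-0.55,0,0,0],[0,-0.8,-0.55,0,0,0],[0,-0.8,-0.55,0,0,0],[0,-0.8,-0.55,0,0,0]]]'
python3 -c "
from h import *
go(.6025,.2305,.165,-.108)"
```

```text
time_s: 8.57
ee_pos: [0.6548, -0.0334, 0.0387]
tcp_rot: [-3.141, -0.003, -0.106]
contact_force: [-0.3, -0.3, 0.7]
opening: 0.0855
finger_force: 0.0
time_s: 9.15
ee_pos: [0.6569, -0.0361, 0.0428]
tcp_rot: [3.14, -0.009, -0.107]
contact_force: [-2.1, -4.1, 14.8]
opening: 0.0341
finger_force: 9.8
time_s: 10.15
ee_pos: [0.6749, 0.1665, 0.1745]
tcp_rot: [-3.141, -0.0, -0.105]
contact_force: [0.5, -0.4, -0.4]
opening: 0.0341
finger_force: 0.0
rows [-0.315, -0.224, 0.038] [-0.001, -0.001, 0.005] q6 0.99
```

```bash
python3 - <<'E'
from h import *
a=snap('scene','s6.png');b=get_image('top')
z=np.vstack([cv2.resize(a[130:310,200:500],(750,300)) if 0 else cv2.resize(a[130:320,180:520],(600,335)),cv2.resize(b[130:280,245:475],(400,261)) if 0 else cv2.copyMakeBorder(cv2.resize(b[130:280,245:475],(400,261)),0,0,0,200,0)])
cv2.imwrite('pics/z6.png',z)
E
```

```text
(no output)
```

View pics/z6.png

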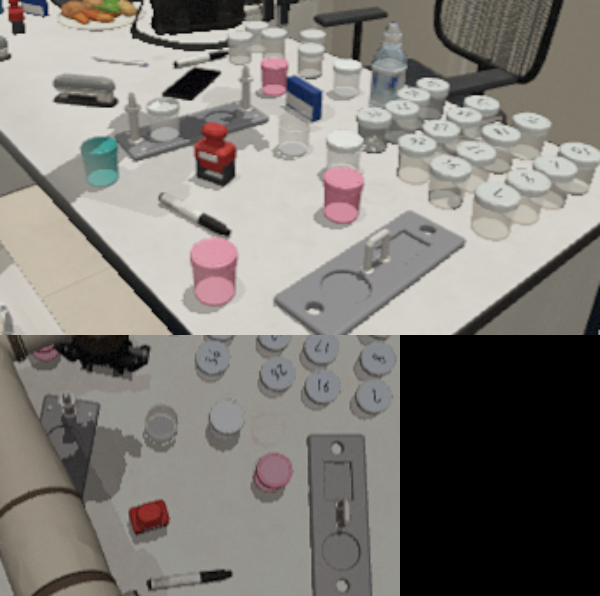

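Cup A still stands upright near (227,417) in the lower crop; the grasp slipped off the lid's top, so I'll grip lower. I'll go back and find the lid by Hough circle.

```bash
python3 -c "
from h import *
go(.6,-.025,.175,-.108)"
python3 -m inch '[[[-0.2,0.8,0,0,0,0],[-0.2,0.8,0,0,0,0],[-0.2,0.8,0,0,0,0],[-0.2,0.8,0,0,0,0],[-0.2,0.8,0,0,0,0],[-0.2,0.8,0,0,0,0],[-0.2,0.8,0,0,0,0],[-0.2,0.8,0,0,0,0]]]' 1
cat >> h.py <<'E'
def circ(im,u,v,w,r0,r1,p2=20):
    g=cv2.cvtColor(im,cv2.COLOR_BGR2GRAY);u,v=int(u),int(v);x0,y0=max(u-w,0),max(v-w,0)
    c=cv2.HoughCircles(cv2.medianBlur(g[y0:v+w,x0:u+w],3),cv2.HOUGH_GRADIENT,1,8,param1=100,param2=p2,minRadius=r0,maxRadius=r1)
    return None if c is None else c[0][:3]+[x0,y0,0]
E
python3 - <<'E'
from h import *
cm=camera_model('wrist');im=snap('wrist','w7.png')
u,v=px(cm,[.655,-.034,.065]);print(u,v)
c=circ(im,u,v,60,33,43);print(c)
for q in c:print(onz(cm,q[0],q[1],.065)[:2])
go(*onz(cm,c[0][0],c[0][1],.065)[:2],.022,-.108)
E
```

```text
rows [-0.216, 0.784, -0.001] [-0.0, -0.0, -0.001] q6 0.99
time_s: 10.92
ee_pos: [0.6036, -0.0305, 0.175]
tcp_rot: [-3.141, -0.001, -0.111]
contact_force: [-1.0, 1.0, 0.6]
opening: 0.0855
finger_force: 0.0
319.121213469151 128.4644635217419
[[319.5 131.5  36. ]]
[ 0.65270735 -0.03402508]
rows [0.196, -0.004, 0.611] [-0.001, -0.002, -0.003] q6 1.24
```

```bash
python3 -m inch '[[[0.12,-0.004,0,0,0,0],[0.196,-0.004,0,0,0,0],[0.196,-0.004,0.15,0,0,0],[0.196,-0.004,0.3,0,0,0],[0.196,-0.004,0.45,0,0,0],[0.196,-0.004,0.55,0,0,0],[0.196,-0.004,0.61,0,0,0],[0.196,-0.004,0.61,0,0,0],[0.196,-0.004,0.61,0,0,0],[0.196,-0.004,0.61,0,0,0],[0.196,-0.004,0.61,0,0,0]]]' 1
python3 -m inch '[[[0,0,0,0,0,0],[0,0,0,0,0,0],[0,0,0,0,0,0],[0,0,0,0,0,0],[0,0,0,0,0,0],[0,0,0,0,0,0],[0,0,0,0,0,0],[0,0,0,0,0,0]]]' 0.4 30
```

```text
time_s: 11.88
ee_pos: [0.6541, -0.0328, 0.0238]
tcp_rot: [-3.141, -0.004, -0.108]
contact_force: [0.2, -0.4, -0.8]
opening: 0.0854
finger_force: 0.0
time_s: 12.55
ee_pos: [0.6533, -0.0333, 0.0233]
tcp_rot: [-3.141, -0.002, -0.108]
contact_force: [-0.7, 1.2, 5.5]
opening: 0.0544
finger_force: 31.7
```

```bash
python3 -c "
from h import *
go(.6025,.2305,.158,-.108)"
python3 -m inch '[[[0,0,-0.1,0,0,0],[0,0,-0.2,0,0,0],[0,0,-0.35,0,0,0],[0,0,-0.5,0,0,0],[-0.05,-0.1,-0.54,0,0,0],[-0.1,-0.25,-0.54,0,0,0],[-0.15,-0.4,-0.54,0,0,0],[-0.2,-0.55,-0.54,0,0,0],[-0.25,-0.7,-0.54,0,0,0],[-0.25,-0.75,-0.54,0,0,0],[-0.25,-0.75,-0.54,0,0,0]]]'
python3 - <<'E'
from h import *
print(observe()['opening'],observe()['finger_force'])
cm=camera_model('wrist');im=snap('wrist','w8.png')
for p,z,r in(((.603,.232,.012),.012,(28,42)),((.4875,.244,.071),.071,(30,45))):
    u,v=px(cm,p);c=circ(im,u,v,55,*r,15);print(u,v,c)
    if c is not None:print([onz(cm,q[0],q[1],z)[:2] for q in c])
go(.6025,.2305,.165,-.108)
E
```

```text
rows [-0.315, -1.027, -0.539] [-0.001, -0.004, -0.0] q6 1.27
time_s: 13.47
ee_pos: [0.6102, 0.1629, 0.1564]
tcp_rot: [-3.141, 0.0, -0.104]
contact_force: [-0.2, -0.7, -0.3]
opening: 0.0545
finger_force: 32.4
0.05453231097780188 32.38590941095026
247.65787720474964 197.78309695843078 [[250.5        193.5         33.59999847]
 [244.5        200.5         29.20000076]]
[array([0.60674299, 0.22874136]), array([0.60074025, 0.23531042])]
243.0322356923927 347.9447347113638 None
rows [-0.06, -0.273, -0.035] [0.001, 0.001, 0.004] q6 0.95
```

View pics/w8.png

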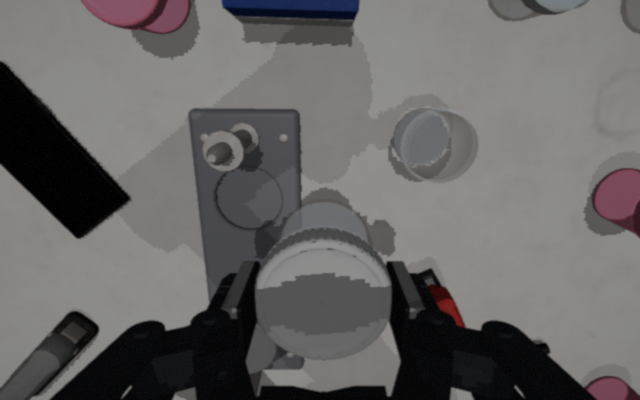

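Held cup A upright; far well at ≈(249,197) → (0.603,0.231).

```bash
python3 -m inch '[[[-0.03,-0.14,0,0,0,0],[-0.06,-0.272,0,0,0,0],[-0.06,-0.274,0,0,0,0],[-0.06,-0.274,0,0,0,0],[-0.06,-0.274,0,0,0,0]]]'
python3 -c "
from h import *
go(.603,.2315,.031,-.108)"
```

```text
time_s: 13.93
ee_pos: [0.6032, 0.228, 0.1563]
tcp_rot: [3.141, 0.001, -0.11]
contact_force: [0.6, -0.7, -1.2]
opening: 0.0546
finger_force: 32.4
rows [-0.002, -0.014, 0.501] [0.002, 0.002, -0.004] q6 0.85
```

```bash
python3 -m inch '[[[0,-0.01,0.15,0,0,0],[0,-0.01,0.3,0,0,0],[0,-0.01,0.4,0,0,0],[0,-0.01,0.45,0,0,0],[0,-0.01,0.48,0,0,0],[0,-0.01,0.5,0,0,0],[0,-0.01,0.505,0,0,0],[0,-0.01,0.51,0,0,0],[0,-0.01,0.51,0,0,0]]]'
python3 -c "
from h import *
go(.603,.2315,.0293,-.108)"
```

```text
time_s: 14.68
ee_pos: [0.6042, 0.232, 0.0304]
tcp_rot: [-3.14, -0.002, -0.109]
contact_force: [0.4, -0.3, -0.8]
opening: 0.0547
finger_force: 32.4
rows [-0.005, 0.003, 0.004] [-0.002, -0.003, -0.002] q6 0.85
```

```bash
python3 -m inch '[[[0,0,0.004,0,0,0],[0,0,0.007,0,0,0],[0,0,0.007,0,0,0]]]'
python3 -m inch '[[[0,0,0,0,0,0],[0,0,0,0,0,0],[0,0,0,0,0,0],[0,0,0,0,0,0],[0,0,-0.1,0,0,0],[0,0,-0.25,0,0,0],[0,0,-0.4,0,0,0],[0,0,-0.55,0,0,0],[-0.2,0,-0.65,0,0,0],[-0.3,0,-0.65,0,0,0],[-0.3,0,-0.65,0,0,0],[-0.3,0,-0.65,0,0,0]]]' 1
python3 - <<'E'
from h import *
s=snap('scene','s9.png');cm=camera_model('wrist');im=snap('wrist','w9.png')
z=np.hstack([cv2.resize(s[130:250,220:350],(390,360)),cv2.resize(im,(400,250)) if 0 else cv2.copyMakeBorder(cv2.resize(im,(400,250)),0,110,0,0,0)])
cv2.imwrite('pics/z9.png',z)
go(.512,-.228,.19,.06);print(observe()['ee_pos'])
E
```

```text
time_s: 14.93
ee_pos: [0.6044, 0.2323, 0.0293]
tcp_rot: [-3.14, -0.002, -0.108]
contact_force: [-0.7, -1.9, 4.0]
opening: 0.0545
finger_force: 32.8
time_s: 15.93
ee_pos: [0.5276, 0.2404, 0.1913]
tcp_rot: [-3.14, -0.001, -0.107]
contact_force: [0.9, -0.3, 0.3]
opening: 0.0856
finger_force: 0.0
rows [0.135, 1.869, -0.0] [-0.0, -0.0, -0.321] q6 0.76
[0.52901174 0.24025888 0.18997557]
```

View pics/z9.png

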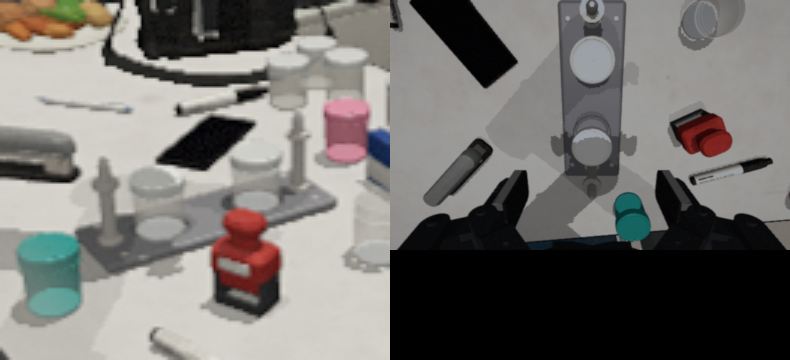

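Both lidded cups stand in their wells (lids at ≈(323,96),(323,235) in the full wrist image). Now the deck.

```bash
python3 - <<'E'
from h import *
cm=camera_model('wrist');im=cv2.imread('pics/w9.png')
L=[]
for u,v in((323,96),(323,235)):
    c=circ(im,u,v,50,28,42,15);print(c)
    L.append(onz(cm,c[0][0],c[0][1],.071)[:2])
d=L[0]-L[1];print(L,(L[0]+L[1])/2,np.arctan2(d[1],d[0]))
a,b=onz(cm,321,24,.106)[:2],onz(cm,322,304,.106)[:2];d=a-b;print(a,b,(a+b)/2,np.linalg.norm(d),np.arctan2(d[1],d[0]))
E
python3 -m inch '[[[0.07,1,0,0,0,-0.16],[0.07,1,0,0,0,-0.16],[0.07,1,0,0,0,-0.16],[0.07,1,0,0,0,-0.16],[0.07,1,0,0,0,-0.16],[0.07,1,0,0,0,-0.16],[0.07,1,0,0,0,-0.16],[0.07,1,0,0,0,-0.16]]]'
python3 -c "
from h import *
go(.512,-.228,.19,.06)"
```

```text
[[321.5         94.5         38.        ]
 [330.5         98.5         40.20000076]
 [320.5        103.5         29.20000076]]
[[322.5        237.5         32.20000076]
 [318.5        224.5         41.40000153]
 [323.5        212.5         29.70000076]]
[array([0.6044935 , 0.23242387]), array([0.48666569, 0.24462101])] [0.5455796  0.23852244] -0.10314924830650102
[0.64735862 0.22787242] [0.44360139 0.24974773] [0.54548001 0.23881007] 0.2049281233422967 -0.10695002495719504
time_s: 16.7
ee_pos: [0.5196, -0.0129, 0.1892]
tcp_rot: [3.141, 0.001, -0.03]
contact_force: [0.7, 0.4, -0.8]
opening: 0.0855
finger_force: 0.0
rows [-0.004, 0.861, -0.003] [0.001, 0.003, -0.172] q6 1.25
```

```bash
python3 -m inch '[[[-0.004,0.86,0,0,0,-0.17],[-0.004,0.86,0,0,0,-0.17],[-0.004,0.86,0,0,0,-0.17],[-0.004,0.86,0,0,0,-0.17],[-0.004,0.86,0,0,0,-0.17],[-0.004,0.86,0,0,0,-0.17],[-0.004,0.86,0,0,0,-0.17],[-0.004,0.86,0,0,0,-0.17],[-0.004,0.86,0,0,0,-0.17]]]'
python3 - <<'E'
from h import *
cm=camera_model('wrist');im=snap('wrist','w10.png');s=observe();print(s['ee_pos'],s['tcp_rot'][2])
for x,y in((.625,-.220),(.398,-.235)):
    u,v=px(cm,[x,y,.012]);c=circ(im,u,v,35,8,16,12);print(u,v,c if c is None else [(q,onz(cm,q[0],q[1],.012)[:2]) for q in c])
E
```

```text
time_s: 17.45
ee_pos: [0.5134, -0.2239, 0.1896]
tcp_rot: [-3.141, 0.001, 0.066]
contact_force: [-0.0, -0.4, 0.2]
opening: 0.0852
finger_force: 0.0
[ 0.51342915 -0.22370311  0.18981843] 0.06646814831495274
325.92339113210835 50.81381965121159 [(array([330.5       ,  52.5       ,  13.10000038]), array([ 0.62388565, -0.22415185]))]
325.5861438118204 277.599936722255 [(array([326.5       , 279.5       ,   9.60000038]), array([ 0.39572692, -0.2361524 ])), (array([326.5, 271.5,  10.5]), array([ 0.40550919, -0.23548512]))]
```

View pics/w10.png

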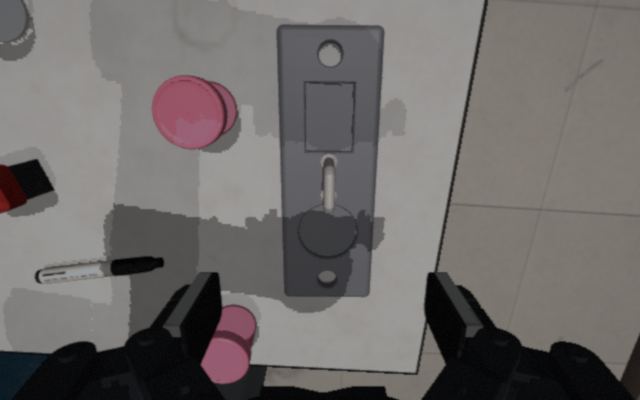

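Deck holes at (330,53) and (327,276), handle bar at (329,165–211): deck centre ≈(0.512,−0.230), yaw ≈0.052.

```bash
python3 - <<'E'
from h import *
cm=camera_model('wrist')
a,b=onz(cm,330,53,.012)[:2],onz(cm,327,276.5,.012)[:2];d=a-b;print(a,b,(a+b)/2,np.linalg.norm(d),np.arctan2(d[1],d[0]));print(onz(cm,329,188,.062))
go(*(a+b)/2,.036,np.arctan2(d[1],d[0]))
E
```

```text
[ 0.62353283 -0.22349948] [ 0.39940906 -0.2363418 ] [ 0.51147094 -0.22992064] 0.22449139253650852 0.05723752317011215
[ 0.51309015 -0.22960512  0.062     ]
rows [-0.009, 0.024, 0.615] [-0.0, 0.0, 0.018] q6 1.76
```

```bash
python3 -m inch '[[[-0.007,0.024,0.1,0,0,0.018],[-0.007,0.024,0.25,0,0,0.018],[-0.007,0.024,0.4,0,0,0.018],[-0.007,0.024,0.52,0,0,0.018],[-0.007,0.024,0.59,0,0,0.018],[-0.007,0.024,0.615,0,0,0.018],[-0.007,0.024,0.615,0,0,0.018],[-0.007,0.024,0.615,0,0,0.018],[-0.007,0.024,0.615,0,0,0.018]]]' 1
python3 -m inch '[[[0,0,0,0,0,0],[0,0,0,0,0,0],[0,0,0,0,0,0],[0,0,0,0,0,0],[0,0,0,0,0,0],[0,0,0,0,0,0],[0,0,0,0,0,0],[0,0,0,0,0,0],[0,0,0,0,0,0],[0,0,0,0,0,0],[0,0,0,0,0,0],[0,0,0,0,0,0]]]' 0 60
python3 -m inch '[[[0,0,-0.03,0,0,0],[0,0,-0.06,0,0,0],[0,0,-0.1,0,0,0],[0,0,-0.1,0,0,0],[0,0,-0.1,0,0,0]]]'
```

```text
time_s: 18.25
ee_pos: [0.5131, -0.2311, 0.038]
tcp_rot: [3.141, -0.003, 0.056]
contact_force: [0.7, 0.2, -0.3]
opening: 0.0856
finger_force: 0.0
time_s: 19.25
ee_pos: [0.5116, -0.2312, 0.0367]
tcp_rot: [3.142, -0.0, 0.055]
contact_force: [-0.7, 2.4, 5.2]
opening: 0.0048
finger_force: 58.0
time_s: 19.67
ee_pos: [0.5121, -0.2315, 0.062]
tcp_rot: [3.141, -0.002, 0.055]
contact_force: [0.4, 0.5, -2.8]
opening: 0.0052
finger_force: 56.2
```

```bash
python3 -m inch '[[[0,0,-0.05,0,0,0],[0,0,-0.12,0,0,0],[0,0,-0.2,0,0,0],[0,0,-0.28,0,0,0],[0,0,-0.36,0,0,0],[0,0,-0.43,0,0,0],[0,0,-0.47,0,0,0],[0,0,-0.48,0,0,0],[0,0,-0.48,0,0,0]]]' 0 80
python3 -c "
from h import *
print(observe()['contact_force'],observe()['opening'],observe()['moment'])
go(.5455,.2385,.182,-.109)"
```

```text
time_s: 20.42
ee_pos: [0.5114, -0.2312, 0.1812]
tcp_rot: [-3.141, -0.0, 0.054]
contact_force: [-0.4, 0.4, -3.9]
opening: 0.0032
finger_force: 74.7
[-0.35055473  0.38694185 -3.88646807] 0.003182402672183284 [-0.00410566 -0.00466242 -0.02945985]
rows [0.238, -1.869, -0.002] [-0.001, -0.001, 0.312] q6 1.76
```

```bash
python3 -m inch '[[[0.01,-0.05,0,0,0,0],[0.02,-0.13,0,0,0,0],[0.03,-0.24,0,0,0,0.05],[0.05,-0.36,0,0,0,0.08],[0.06,-0.48,0,0,0,0.12],[0.08,-0.6,0,0,0,0.15],[0.09,-0.7,0,0,0,0.16],[0.11,-0.8,0,0,0,0.16],[0.12,-0.87,0,0,0,0.16],[0.12,-0.91,0,0,0,0.16],[0.12,-0.93,0,0,0,0.16],[0.12,-0.93,0,0,0,0.16]]]'
python3 -c "
from h import *
print(observe()['opening'],observe()['moment'])
go(.5455,.2385,.182,-.109)"
```

```text
time_s: 21.42
ee_pos: [0.528, 0.0031, 0.1804]
tcp_rot: [3.141, 0.002, -0.028]
contact_force: [0.4, -0.4, -4.0]
opening: 0.0035
finger_force: 74.8
0.0035248923978574227 [ 0.00671676  0.00699337 -0.02156151]
rows [0.044, -0.943, -0.007] [0.001, 0.004, 0.155] q6 1.23
```

```bash
python3 -m inch '[[[0,-0.05,0,0,0,0],[0.01,-0.13,0,0,0,0],[0.01,-0.24,0,0,0,0.05],[0.02,-0.36,0,0,0,0.08],[0.03,-0.48,0,0,0,0.12],[0.03,-0.6,0,0,0,0.155],[0.04,-0.72,0,0,0,0.155],[0.044,-0.82,0,0,0,0.155],[0.044,-0.89,0,0,0,0.155],[0.044,-0.93,0,0,0,0.155],[0.044,-0.943,0,0,0,0.155],[0.044,-0.943,0,0,0,0.155]]]'
python3 - <<'E'
from h import *
snap('wrist','w11.png');snap('scene','s11.png');cm=camera_model('wrist')
a=cv2.imread('pics/w11.png');b=cv2.imread('pics/s11.png')
z=np.hstack([a[0:400,200:450],cv2.resize(b[90:290,200:400],(400,400))]);cv2.imwrite('pics/z11.png',z)
go(.5455,.2385,.182,-.109)
E
```

```text
time_s: 22.42
ee_pos: [0.5464, 0.2375, 0.1809]
tcp_rot: [3.141, 0.001, -0.11]
contact_force: [-0.5, -1.4, -3.2]
opening: 0.0034
finger_force: 75.0
rows [-0.004, -0.007, -0.003] [0.001, 0.001, -0.004] q6 0.78
```

View pics/z11.png

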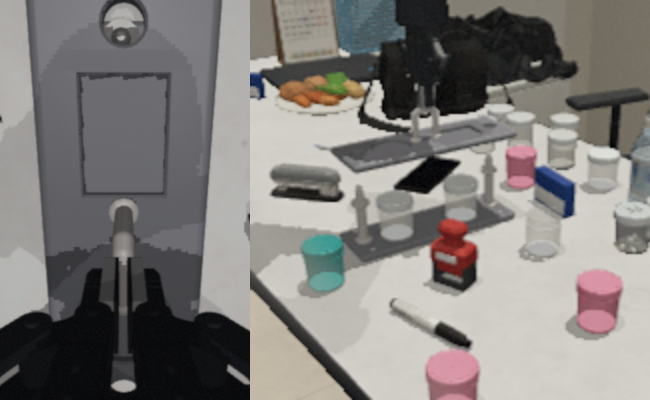

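Pin tip seen through the far hole: hole (323,22), pin tip (321,37); deck is level in the scene view.

```bash
python3 - <<'E'
from h import *
cm=camera_model('wrist');print(onz(cm,321,37,.106),onz(cm,323,22.5,.156))
g=cv2.imread('pics/w11.png');c=circ(g,323,28,40,14,28,12);print(c)
E
```

```text
[0.65608112 0.22466179 0.106     ] [0.65617984 0.223495   0.156     ]
[[323.5         22.5         24.10000038]
 [319.5         29.5         17.20000076]
 [324.5         14.5         17.39999962]]
```

```bash
python3 -m inch '[[[-0.002,-0.005,0.02,0,0,0],[-0.002,-0.005,0.05,0,0,0],[-0.002,-0.005,0.08,0,0,0],[-0.002,-0.005,0.11,0,0,0],[-0.002,-0.005,0.14,0,0,0],[-0.002,-0.005,0.165,0,0,0],[-0.002,-0.005,0.185,0,0,0],[-0.002,-0.005,0.2,0,0,0],[-0.002,-0.005,0.215,0,0,0],[-0.002,-0.005,0.23,0,0,0],[-0.002,-0.005,0.24,0,0,0],[-0.002,-0.005,0.24,0,0,0]]]'
```

```text
time_s: 23.52
ee_pos: [0.5459, 0.2389, 0.1207]
tcp_rot: [3.141, 0.001, -0.11]
contact_force: [0.1, -0.6, -3.8]
opening: 0.0038
finger_force: 74.9
```

```bash
python3 -m inch '[[[0,0,0.006,0,0,0],[0,0,0.012,0,0,0],[0,0,0.016,0,0,0],[0,0,0.018,0,0,0],[0,0,0.018,0,0,0],[0,0,0.018,0,0,0]]]'
```

```text
time_s: 24.02
ee_pos: [0.5463, 0.2391, 0.117]
tcp_rot: [-3.141, -0.0, -0.11]
contact_force: [-1.4, -0.3, -1.7]
opening: 0.0038
finger_force: 75.1
```

```bash
python3 -m inch '[[[0,0,0.002,0,0,0],[0,0,0.004,0,0,0],[0,0,0.004,0,0,0]]]'
python3 -m inch '[[[0,0,0,0,0,0],[0,0,0,0,0,0],[0,0,0,0,0,0],[0,0,0,0,0,0],[0,0,0,0,0,0],[0,0,-0.1,0,0,0],[0,0,-0.2,0,0,0],[0,0,-0.35,0,0,0],[0,0,-0.45,0,0,0],[0,0,-0.45,0,0,0],[0,0,-0.45,0,0,0]]]' 1
python3 - <<'E'
from h import *
cm=camera_model('wrist');im=snap('wrist','w12.png');snap('scene','s12.png');s=observe();print(s['ee_pos'])
for t,z in((.114,.092),(-.058,.092),(-.114,.092)):
    p=[.5455+t*np.cos(.107),.2385-t*np.sin(.107),z];print(p,px(cm,p))
go(.64,.0745,.19,-.108)
E
```

```text
time_s: 24.27
ee_pos: [0.5463, 0.2392, 0.1169]
tcp_rot: [-3.141, -0.001, -0.11]
contact_force: [-3.6, -0.5, 4.9]
opening: 0.0033
finger_force: 78.0
time_s: 25.18
ee_pos: [0.547, 0.2397, 0.2302]
tcp_rot: [-3.138, -0.003, -0.11]
contact_force: [-1.5, -0.7, -0.3]
opening: 0.0854
finger_force: 0.0
[0.54564466 0.2388295  0.22724756]
[np.float64(0.6588480293905377), np.float64(0.2263252624963901), 0.092] [323.75100323  45.3999129 ]
[np.float64(0.48783170434516504), np.float64(0.24469416469481906), 0.092] [324.39009776 246.23174092]
[np.float64(0.4321519706094623), np.float64(0.2506747375036099), 0.092] [324.55591921 298.34018901]
rows [0.448, 0.612, 0.149] [0.001, 0.003, -0.005] q6 0.78
```

```bash
python3 -m inch '[[[0.12,0.2,0.05,0,0,0],[0.22,0.62,0.05,0,0,0],[0.22,0.62,0.1,0,0,0],[0.22,0.62,0.15,0,0,0],[0.22,0.62,0.15,0,0,0],[0.22,0.62,0.15,0,0,0],[0.22,0.62,0.15,0,0,0],[0.22,0.62,0.15,0,0,0],[0.22,0.62,0.15,0,0,0]]]'
python3 - <<'E'
from h import *
cm=camera_model('wrist');im=snap('wrist','w13.png')
u,v=px(cm,[.640,.0745,.063]);print(u,v,px(cm,[.64,.0745,.0]),observe()['ee_pos'])
c=circ(im,u,v,60,24,45,14)
for q in c:print(q,onz(cm,q[0],q[1],.063)[:2],onz(cm,q[0],q[1],.001)[:2])
w=cv2.resize(im[max(0,int(v)-80):int(v)+90,int(u)-90:int(u)+90],(360,340),interpolation=2)
o=cv2.imread('pics/w12.png');o=cv2.resize(o[:340,230:420],(190*340//340,340))
b=cv2.imread('pics/s12.png');b=cv2.resize(b[120:260,220:320],(243,340))
cv2.imwrite('pics/z13.png',np.hstack([w,o,b]))
E
```

```text
time_s: 26.03
ee_pos: [0.584, 0.0803, 0.1911]
tcp_rot: [-3.141, -0.001, -0.108]
contact_force: [-0.3, 0.0, 0.1]
opening: 0.0856
finger_force: 0.0
321.7608312391028 119.88943452268279 [321.940511  114.3076805] [0.5840147  0.08034823 0.19115711]
[325.5        118.5         31.60000038] [0.6407548  0.07139414] [0.63574776 0.07148064]
[327.5        127.5         27.10000038] [0.63351409 0.07054343] [0.62697087 0.07044944]
[318.5 122.5  36.5] [0.63824537 0.07733909] [0.63270594 0.07868686]
```

View pics/z13.png

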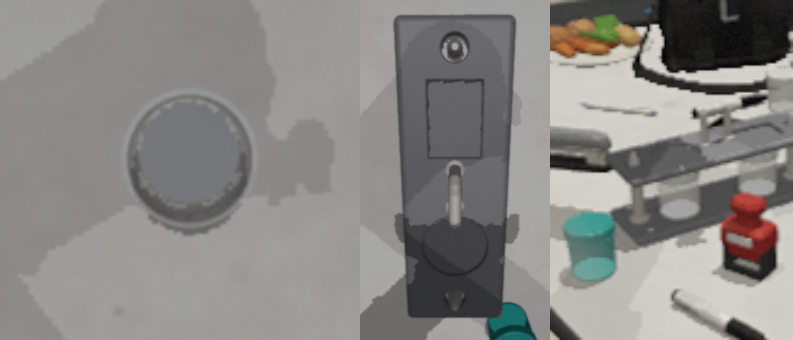

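Deck is down on both pins, empty (hole/pin concentric at (455,47) in the crop). Open cup: centre at full-image (325,117) → ≈(0.640,0.071).

```bash
python3 -c "
from h import *
go(.640,.0713,.022,-.108)"
```

```text
rows [0.226, 0.012, 0.677] [-0.001, -0.002, -0.0] q6 1.05
```

```bash
python3 -m inch '[[[0.12,0.012,0,0,0,0],[0.226,0.012,0,0,0,0],[0.226,0.012,0.15,0,0,0],[0.226,0.012,0.3,0,0,0],[0.226,0.012,0.45,0,0,0],[0.226,0.012,0.58,0,0,0],[0.226,0.012,0.65,0,0,0],[0.226,0.012,0.68,0,0,0],[0.226,0.012,0.68,0,0,0],[0.226,0.012,0.68,0,0,0],[0.226,0.012,0.68,0,0,0]]]' 1
python3 -m inch '[[[0,0,0,0,0,0],[0,0,0,0,0,0],[0,0,0,0,0,0],[0,0,0,0,0,0],[0,0,0,0,0,0],[0,0,0,0,0,0],[0,0,0,0,0,0],[0,0,0,0,0,0]]]' 0.4 25
python3 -m inch '[[[0,0,-0.1,0,0,0],[0,0,-0.2,0,0,0],[0,0,-0.35,0,0,0],[0,0,-0.5,0,0,0],[0,0,-0.65,0,0,0],[0,0,-0.75,0,0,0],[0,0,-0.75,0,0,0],[0,0,-0.75,0,0,0]]]'
python3 -c "
from h import *
print(observe()['opening'])
go(.488,.2448,.21,-.109)"
```

```text
time_s: 27.0
ee_pos: [0.6413, 0.0707, 0.023]
tcp_rot: [-3.14, -0.004, -0.109]
contact_force: [0.1, 0.5, 0.6]
opening: 0.0853
finger_force: 0.0
time_s: 27.67
ee_pos: [0.6406, 0.0701, 0.0226]
tcp_rot: [-3.141, -0.002, -0.11]
contact_force: [-1.5, 0.6, 5.9]
opening: 0.0548
finger_force: 26.1
time_s: 28.33
ee_pos: [0.6403, 0.07, 0.2104]
tcp_rot: [-3.139, -0.004, -0.11]
contact_force: [-0.2, 0.3, -1.7]
opening: 0.0551
finger_force: 26.7
0.05506453684173181
rows [-0.682, -0.628, 0.0] [-0.004, -0.007, -0.003] q6 1.1
```

```bash
python3 -m inch '[[[-0.08,-0.07,0,0,0,0],[-0.18,-0.17,0,0,0,0],[-0.3,-0.28,0,0,0,0],[-0.42,-0.39,0,0,0,0],[-0.53,-0.49,0,0,0,0],[-0.62,-0.57,0,0,0,0],[-0.68,-0.625,0,0,0,0],[-0.68,-0.628,0,0,0,0],[-0.68,-0.628,0,0,0,0],[-0.68,-0.628,0,0,0,0]]]'
python3 -c "
from h import *
go(.488,.2448,.110,-.109)"
```

```text
time_s: 29.17
ee_pos: [0.4877, 0.244, 0.2071]
tcp_rot: [3.14, 0.002, -0.11]
contact_force: [0.2, -0.3, -0.1]
opening: 0.0551
finger_force: 26.7
rows [0.001, -0.004, 0.388] [0.003, 0.003, -0.002] q6 0.7
```

```bash
python3 -m inch '[[[0,-0.002,0.1,0,0,0],[0,-0.002,0.2,0,0,0],[0,-0.002,0.3,0,0,0],[0,-0.002,0.34,0,0,0],[0,-0.002,0.365,0,0,0],[0,-0.002,0.38,0,0,0],[0,-0.002,0.387,0,0,0],[0,-0.002,0.39,0,0,0],[0,-0.002,0.39,0,0,0],[0,-0.002,0.39,0,0,0]]]'
```

```text
time_s: 30.0
ee_pos: [0.4885, 0.2454, 0.1117]
tcp_rot: [-3.14, -0.001, -0.11]
contact_force: [-0.2, -0.1, -0.0]
opening: 0.055
finger_force: 26.7
```

```bash
python3 -m inch '[[[0,0.002,0.005,0,0,0],[0,0.002,0.009,0,0,0],[0,0.002,0.012,0,0,0],[0,0.002,0.013,0,0,0],[0,0.002,0.013,0,0,0]]]'
```

```text
time_s: 30.42
ee_pos: [0.4882, 0.2447, 0.1085]
tcp_rot: [-3.141, -0.001, -0.11]
contact_force: [-1.8, 0.6, 4.8]
opening: 0.0551
finger_force: 27.2
```

```bash
python3 -m inch '[[[0,0,0,0,0,0],[0,0,0,0,0,0],[0,0,0,0,0,0],[0,0,0,0,0,0],[0,0,-0.1,0,0,0],[0,0,-0.25,0,0,0],[0,0,-0.4,0,0,0],[0,0,-0.5,0,0,0],[0,0,-0.5,0,0,0]]]' 1
python3 -m inch '[[[0,0.15,0,0,0,0.2],[0,0.3,0,0,0,0.4],[0,0.5,0,0,0,0.6],[-0.1,0.66,0,0,0,0.9],[-0.1,0.66,0,0,0,1],[-0.1,0.66,0,0,0,1],[-0.1,0.66,0,0,0,1],[-0.1,0.66,0,0,0,1],[-0.1,0.66,0,0,0,1]]]'
python3 - <<'E'
from h import *
s=observe();print(s['ee_pos'],s['tcp_rot'])
cm=camera_model('wrist');im=snap('wrist','w14.png');hsv=cv2.cvtColor(im,cv2.COLOR_BGR2HSV)
red=cv2.inRange(hsv,(0,150,50),(6,255,255))|cv2.inRange(hsv,(174,150,50),(180,255,255))
n,l,st,ce=cv2.connectedComponentsWithStats(red)
for i in range(1,n):
    if st[i,4]>200:print(st[i],ce[i],px(cm,[.484,.082,.058]))
g=cv2.cvtColor(im,cv2.COLOR_BGR2GRAY)
go(.483,.082,.2,-1.24)
E
```

```text
time_s: 31.17
ee_pos: [0.491, 0.2463, 0.2392]
tcp_rot: [-3.134, -0.01, -0.109]
contact_force: [0.5, 0.4, 0.0]
opening: 0.0855
finger_force: 0.0
time_s: 31.92
ee_pos: [0.4455, 0.0841, 0.2322]
tcp_rot: [3.141, 0.0, -0.632]
contact_force: [-0.6, -0.1, 0.7]
opening: 0.0851
finger_force: 0.0
[0.44554115 0.08413426 0.2322344 ] [ 3.14140554e+00  9.50779685e-05 -6.32044830e-01]
[ 271  108   61   69 2436] [301.33661741 141.97495895] [300.36930268 141.66340806]
rows [0.126, -0.082, 0.129] [0.001, 0.0, 1.161] q6 0.39
```

```bash
python3 -m inch '[[[0,-0.05,0,0,0,0.2],[0,-0.08,0,0,0,0.4],[0,-0.08,0,0,0,0.6],[0,-0.08,0,0,0,0.8],[0,-0.08,0,0,0,1],[0,-0.08,0,0,0,1],[0,-0.08,0,0,0,1],[0,-0.08,0,0,0,1]]]'
python3 - <<'E'
from h import *
s=observe();print(s['ee_pos'],s['tcp_rot'])
cm=camera_model('wrist');im=snap('wrist','w15.png');hsv=cv2.cvtColor(im,cv2.COLOR_BGR2HSV)
red=cv2.inRange(hsv,(0,150,40),(6,255,255))|cv2.inRange(hsv,(174,150,40),(180,255,255))
c=max(cv2.findContours(red,cv2.RETR_EXTERNAL,1)[0],key=cv2.contourArea)
hull=cv2.convexHull(c)[:,0];ap=cv2.approxPolyDP(hull,3,True)[:,0];print('hull',ap.tolist(),px(cm,[.484,.082,.058]),px(cm,[.484,.082,.0]),px(cm,[.484,.082,.092]))
for z in(.022,.058,.092):
    w=np.array([onz(cm,*q,z)[:2] for q in ap])*1e3;e=np.roll(w,-1,0)-w
    print(z,np.round(w).tolist(),[(int(np.linalg.norm(k)),round(np.arctan2(k[1],k[0]),2)) for k in e])
g=cv2.cvtColor(im,cv2.COLOR_BGR2GRAY);bl=cv2.inRange(g,0,35)
u,v=px(cm,[.484,.082,.01]);k=np.zeros_like(bl);k[int(v)-70:int(v)+70,int(u)-70:int(u)+70]=bl[int(v)-70:int(v)+70,int(u)-70:int(u)+70]
cc=cv2.findContours(k,cv2.RETR_EXTERNAL,1)[0]
for q in cc:
    if cv2.contourArea(q)>60:print('blk',cv2.approxPolyDP(q,3,True)[:,0].tolist())
E
```

```text
time_s: 32.63
ee_pos: [0.457, 0.0998, 0.2323]
tcp_rot: [3.141, -0.0, -1.154]
contact_force: [0.3, -0.9, -0.1]
opening: 0.0854
finger_force: 0.0
[0.45695682 0.09979547 0.23230326] [ 3.14120770e+00 -3.46349881e-05 -1.15439015e+00]
hull [[323, 117], [327, 122], [323, 175], [289, 176], [289, 118]] [304.5123988  147.02344992] [307.08032982 138.6562244 ] [302.57737641 153.32843576]
0.022 [[478.0, 52.0], [472.0, 55.0], [453.0, 108.0], [487.0, 124.0], [510.0, 67.0]] [(6, np.float64(2.67)), (56, np.float64(1.91)), (36, np.float64(0.45)), (61, np.float64(-1.19)), (34, np.float64(-2.7))]
0.058 [[479.0, 49.0], [474.0, 52.0], [457.0, 100.0], [487.0, 114.0], [508.0, 63.0]] [(5, np.float64(2.67)), (50, np.float64(1.91)), (33, np.float64(0.45)), (55, np.float64(-1.19)), (31, np.float64(-2.7))]
0.092 [[480.0, 47.0], [475.0, 49.0], [460.0, 92.0], [487.0, 105.0], [506.0, 59.0]] [(5, np.float64(2.67)), (45, np.float64(1.91)), (29, np.float64(0.45)), (49, np.float64(-1.19)), (28, np.float64(-2.7))]
```

```bash
python3 -c "
from h import *
go(.482,.0835,.13,-1.2)"
```

```text
rows [0.1, -0.066, 0.409] [0.001, -0.0, 0.086] q6 -0.15
```

```bash
python3 -m inch '[[[0.05,-0.03,0.1,0,0,0.08],[0.1,-0.066,0.2,0,0,0.087],[0.1,-0.066,0.3,0,0,0.087],[0.1,-0.066,0.4,0,0,0.087],[0.1,-0.066,0.4,0,0,0.087],[0.1,-0.066,0.4,0,0,0.087],[0.1,-0.066,0.4,0,0,0.087]]]'
python3 - <<'E'
from h import *
s=observe();print(s['ee_pos'],s['tcp_rot'])
cm=camera_model('wrist');im=snap('wrist','w16.png');hsv=cv2.cvtColor(im,cv2.COLOR_BGR2HSV)
red=cv2.inRange(hsv,(0,150,40),(6,255,255))|cv2.inRange(hsv,(174,150,40),(180,255,255))
c=max(cv2.findContours(red,cv2.RETR_EXTERNAL,1)[0],key=cv2.contourArea)
print(cv2.approxPolyDP(cv2.convexHull(c)[:,0],3,True)[:,0].tolist())
R=Ro.from_euler('xyz',[np.pi,0,-1.2])
# expected body corners
for z in(.022,.058):
    print(z,[np.round(px(cm,np.array([.482,.0835,z])+R.apply([a,b,0]))).tolist() for a,b in((.03,-.02),(.03,.02),(-.03,.02),(-.03,-.02))])
go(.482,.0835,.026,-1.2)
E
```

```text
time_s: 33.27
ee_pos: [0.4831, 0.0836, 0.134]
tcp_rot: [-3.139, -0.0, -1.202]
contact_force: [0.1, -0.3, 0.2]
opening: 0.0852
finger_force: 0.0
[0.48311882 0.08356741 0.13395418] [-3.13914648e+00 -4.45454460e-04 -1.20161821e+00]
[[306, 160], [345, 161], [352, 170], [350, 235], [335, 249], [316, 249], [299, 237], [298, 173]]
0.022 [[299.0, 157.0], [350.0, 157.0], [349.0, 228.0], [301.0, 228.0]]
0.058 [[296.0, 166.0], [354.0, 166.0], [352.0, 246.0], [298.0, 246.0]]
rows [-0.001, 0.007, 0.434] [-0.007, -0.0, -0.003] q6 -0.14
```

```bash
python3 -m inch '[[[0,0.006,0.1,0,0,0],[0,0.006,0.2,0,0,0],[0,0.006,0.3,0,0,0],[0,0.006,0.38,0,0,0],[0,0.006,0.42,0,0,0],[0,0.006,0.43,0,0,0],[0,0.006,0.432,0,0,0],[0,0.006,0.432,0,0,0],[0,0.006,0.432,0,0,0]]]' 1
python3 -m inch '[[[0,0,0,0,0,0],[0,0,0,0,0,0],[0,0,0,0,0,0],[0,0,0,0,0,0],[0,0,0,0,0,0],[0,0,0,0,0,0],[0,0,0,0,0,0],[0,0,0,0,0,0],[0,0,0,0,0,0]]]' 0.2 40
```

```text
time_s: 34.07
ee_pos: [0.4818, 0.0832, 0.026]
tcp_rot: [-3.138, 0.0, -1.202]
contact_force: [0.0, 0.1, -0.1]
opening: 0.0856
finger_force: 0.0
time_s: 34.82
ee_pos: [0.4811, 0.0827, 0.0251]
tcp_rot: [-3.141, -0.0, -1.203]
contact_force: [-0.2, 0.2, 6.2]
opening: 0.0384
finger_force: 40.8
```

```bash
python3 -m inch '[[[0,0,-0.08,0,0,0],[0,0,-0.18,0,0,0],[0,0,-0.3,0,0,0],[0,0,-0.45,0,0,0],[0,0,-0.6,0,0,0],[0,0,-0.75,0,0,0],[0,0,-0.75,0,0,-0.2],[0,0,-0.75,0,0,-0.4],[0,0,-0.75,0,0,-0.6],[0,0,-0.75,0,0,-0.8],[0,0,-0.75,0,0,-1],[0,0,-0.75,0,0,-1]]]'
python3 -m inch '[[[0,0,0,0,0,-0.2],[0,0,0,0,0,-0.4],[0,0,0,0,0,-0.6],[0,0,0,0,0,-0.8],[0,0,0,0,0,-1],[0,0,0,0,0,-1],[0,0,0,0,0,-1]]]'
python3 -c "
from h import *
print(observe()['opening'],observe()['ee_pos'])
go(.6037,.2325,.215,-.108)"
```

```text
time_s: 35.82
ee_pos: [0.4799, 0.0824, 0.2112]
tcp_rot: [3.14, 0.001, -0.678]
contact_force: [-0.8, -0.1, -1.5]
opening: 0.0389
finger_force: 40.8
time_s: 36.4
ee_pos: [0.4802, 0.0825, 0.2115]
tcp_rot: [3.141, 0.001, -0.16]
contact_force: [0.0, -0.0, -1.6]
opening: 0.0385
finger_force: 40.8
0.03851549937787691 [0.48024479 0.08249509 0.21153813]
rows [0.392, -0.671, -0.014] [0.001, 0.002, -0.1] q6 0.91
```

```bash
python3 -m inch '[[[0.04,-0.06,0,0,0,-0.1],[0.09,-0.15,0,0,0,-0.1],[0.15,-0.26,0,0,0,-0.1],[0.22,-0.37,0,0,0,-0.1],[0.28,-0.48,0,0,0,-0.1],[0.34,-0.58,0,0,0,-0.1],[0.38,-0.65,0,0,0,-0.1],[0.39,-0.67,0,0,0,-0.1],[0.39,-0.67,0,0,0,-0.1],[0.39,-0.67,0,0,0,-0.1],[0.39,-0.67,0,0,0,-0.1]]]'
python3 - <<'E'
from h import *
cm=camera_model('wrist');im=snap('wrist','w17.png');s=observe();print(s['ee_pos'])
hsv=cv2.cvtColor(im,cv2.COLOR_BGR2HSV)
red=cv2.inRange(hsv,(0,150,40),(6,255,255))|cv2.inRange(hsv,(174,150,40),(180,255,255))
c=max(cv2.findContours(red,cv2.RETR_EXTERNAL,1)[0],key=cv2.contourArea)
print(cv2.approxPolyDP(cv2.convexHull(c)[:,0],3,True)[:,0].tolist())
R=Ro.from_euler('xyz',s['tcp_rot'])
for z in(.022,.058):print([np.round(px(cm,s['ee_pos']+R.apply([a,b,.0251-z]))).tolist() for a,b in((.03,-.02),(.03,.02),(-.03,.02),(-.03,-.02))])
# far deck hole and plate edge
p=[.546+.114*.994,.2388-.114*.108,.092];u,v=px(cm,p);q=circ(im,u,v,40,10,22,12);print(u,v,None if q is None else [(k,onz(cm,k[0],k[1],.092)[:2]) for k in q],p)
go(.6037,.2325,.114,-.108)
E
```

```text
time_s: 37.32
ee_pos: [0.6022, 0.232, 0.2121]
tcp_rot: [3.141, 0.001, -0.105]
contact_force: [0.1, -0.6, -1.4]
opening: 0.0388
finger_force: 40.8
[0.60225195 0.23197271 0.21238738]
[[291, 207], [355, 208], [364, 215], [372, 235], [369, 351], [357, 374], [340, 384], [308, 384], [286, 368], [280, 354], [275, 236], [282, 213]]
[[281.0, 196.0], [362.0, 196.0], [359.0, 302.0], [285.0, 302.0]]
[[271.0, 223.0], [372.0, 223.0], [366.0, 348.0], [277.0, 348.0]]
321.3289372974656 119.02593883460548 [(array([322.5, 120.5,  15. ]), array([0.65810005, 0.22569734]))] [0.659316, 0.22648800000000002, 0.092]
rows [0.006, -0.003, 0.394] [0.0, 0.0, 0.006] q6 0.85
```

```bash
python3 -m inch '[[[0.007,0,0.08,0,0,0],[0.007,0,0.17,0,0,0],[0.007,0,0.25,0,0,0],[0.007,0,0.3,0,0,0],[0.007,0,0.34,0,0,0],[0.007,0,0.365,0,0,0],[0.007,0,0.38,0,0,0],[0.007,0,0.388,0,0,0],[0.007,0,0.388,0,0,0],[0.007,0,0.388,0,0,0]]]'
python3 -m inch '[[[0,0,0.004,0,0,0],[0,0,0.008,0,0,0],[0,0,0.011,0,0,0],[0,0,0.011,0,0,0],[0,0,0.011,0,0,0]]]'
```

```text
time_s: 38.2
ee_pos: [0.6051, 0.233, 0.1159]
tcp_rot: [-3.141, -0.001, -0.103]
contact_force: [-0.1, -0.1, -0.8]
opening: 0.0385
finger_force: 40.8
time_s: 38.62
ee_pos: [0.6046, 0.2328, 0.1122]
tcp_rot: [3.142, 0.0, -0.103]
contact_force: [-0.3, -0.1, -0.7]
opening: 0.0387
finger_force: 40.8
```

```bash
python3 -m inch '[[[0,0,0.002,0,0,0],[0,0,0.004,0,0,0],[0,0,0.006,0,0,0],[0,0,0.006,0,0,0],[0,0,0.006,0,0,0]]]'
```

```text
time_s: 39.03
ee_pos: [0.6048, 0.2328, 0.1112]
tcp_rot: [-3.141, -0.0, -0.103]
contact_force: [-1.0, -0.5, 1.1]
opening: 0.0384
finger_force: 41.1
```

Seating contact at the expected height; release and retreat, then check by numbers.

```bash
python3 -m inch '[[[0,0,0.002,0,0,0],[0,0,0.002,0,0,0]]]'
python3 -m inch '[[[0,0,0,0,0,0],[0,0,0,0,0,0],[0,0,0,0,0,0],[0,0,0,0,0,0],[0,0,0,0,0,0],[0,0,-0.1,0,0,0],[0,0,-0.25,0,0,0],[0,0,-0.4,0,0,0],[0,0,-0.55,0,0,0],[0,0,-0.6,0,0,0],[0,0,-0.6,0,0,0]]]' 1
python3 -m inch '[[[-0.2,0,0,0,0,0],[-0.35,0,0,0,0,0],[-0.5,0,0,0,0,0],[-0.6,0,0,0,0,0],[-0.6,0,0,0,0,0],[-0.6,0,0,0,0,0],[-0.6,0,0,0,0,0]]]'
python3 - <<'E'
from h import *
cm=camera_model('wrist');im=snap('wrist','w18.png');s=observe();print(s['ee_pos'],s['tcp_rot'])
hsv=cv2.cvtColor(im,cv2.COLOR_BGR2HSV)
red=cv2.inRange(hsv,(0,150,40),(6,255,255))|cv2.inRange(hsv,(174,150,40),(180,255,255))
c=max(cv2.findContours(red,cv2.RETR_EXTERNAL,1)[0],key=cv2.contourArea)
print(cv2.approxPolyDP(cv2.convexHull(c)[:,0],3,True)[:,0].tolist())
R=Ro.from_euler('xyz',[np.pi,0,-.108])
for z in(.108,.144):print([np.round(px(cm,np.array([.603,.2325,z])+R.apply([a,b,0]))).tolist() for a,b in((.03,-.02),(.03,.02),(-.03,.02),(-.03,-.02))])
print('knob',px(cm,[.603,.2325,.178]))
u,v=px(cm,[.4882,.245,.149]);print(u,v)
q=circ(im,u,v,80,28,70,14);print(None if q is None else [(k,onz(cm,k[0],k[1],.149)[:2]) for k in q])
E
```

```text
time_s: 39.2
ee_pos: [0.6048, 0.2328, 0.1112]
tcp_rot: [-3.141, -0.001, -0.103]
contact_force: [-2.4, -0.9, 5.1]
opening: 0.0387
finger_force: 41.4
time_s: 40.12
ee_pos: [0.6067, 0.2336, 0.2659]
tcp_rot: [-3.136, -0.009, -0.103]
contact_force: [-0.1, 1.2, -0.3]
opening: 0.0851
finger_force: 0.0
time_s: 40.7
ee_pos: [0.4555, 0.2483, 0.2598]
tcp_rot: [3.141, 0.0, -0.103]
contact_force: [-0.5, -0.2, 0.5]
opening: 0.0852
finger_force: 0.0
[0.45584829 0.24822578 0.25960622] [ 3.14090940e+00  5.61561757e-04 -1.03794195e-01]
[[348, 0], [344, 29], [296, 27], [293, 0]]
[[296.0, -48.0], [349.0, -48.0], [347.0, 39.0], [298.0, 39.0]]
[[292.0, -68.0], [353.0, -67.0], [350.0, 32.0], [294.0, 32.0]]
knob [322.434488   -31.25225794]
321.854571660069 152.36392310050553
[(array([322.5       , 148.5       ,  33.59999847]), array([0.49114191, 0.24418649])), (array([323.5       , 140.5       ,  29.39999962]), array([0.4971964 , 0.24277737])), (array([324.5       , 168.5       ,  53.40000153]), array([0.47525351, 0.24426375]))]
```

```bash
python3 -m inch '[[[0,0,0,0,0,0],[0,0,0,0,0,0],[0,0,0,0,0,0],[0,0,0,0,0,0]]]'
python3 - <<'E'
from h import *
for n,p in(('top',[.603,.2325,.144]),('scene',[.603,.2325,.132])):
    im=get_image(n);cm=camera_model(n);hsv=cv2.cvtColor(im,cv2.COLOR_BGR2HSV)
    red=cv2.inRange(hsv,(0,140,50),(8,255,255))|cv2.inRange(hsv,(172,140,50),(180,255,255))
    k,l,st,ce=cv2.connectedComponentsWithStats(red);u=px(cm,p);i=min((j for j in range(1,k) if st[j,4]>40),key=lambda j:np.linalg.norm(ce[j]-u));print(n,u,st[i],ce[i])
print(sign_off())
E
```

```text
time_s: 41.08
ee_pos: [0.4558, 0.2481, 0.2599]
tcp_rot: [3.141, 0.0, -0.104]
contact_force: [0.1, 0.2, 0.0]
opening: 0.0853
finger_force: 0.0
top [278.44247774 179.41842825] [269 168  18  24 321] [277.07788162 179.47352025]
scene [304.51989157 161.55501824] [294 147  21  25 288] [304.06597222 159.09722222]
the job is handed in; nothing more can be done
None
```

The carrier is loaded and the job is handed in at about 41 s of robot time: both lidded cups in the tray wells, the deck down on both posts, and the open cup and stamp in the deck. Every seating was confirmed by contact force at the expected height; the final check was by image measurement only, and sign-off returned no verdict.

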